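# Unload the battery conditioner

## Task

The battery sticks on the green conditioner are done: first turn its dial back to the green mark, then lift the retaining bar out of its two open brackets, lay it flat on the table and let go of it. Put every battery stick into the grey tray, then lay the bar back down in both brackets, about centred, with the dial still at the green mark. Leave the multimeter and the screwdriver where they are.

Things in the scene. Friction and masses are not known exactly. Their poses are not given: they have to be found in the camera images.
- charger: dark green battery conditioner, fixed; faces the robot (-x). Box 130 (x) x 428 (y) x 30 mm high, from y -165 to 263 mm of the origin, which lies on the table under the cradle's centre. Up to four battery sticks lie along x at y = -84, -28, 28, 84 mm on black ledges 44 mm above the table, between grey ribs 20 mm higher. The dial is at y = 215 mm
- bracket_a (a point): middle of the slot floor of the steel bracket at the conditioner's y = -145 mm, 74 mm above the table. The bracket is U-shaped, open at the top: slot 22 mm wide (x), 12 mm long (y), its cheeks 16 mm high
- bracket_b (a point): the same for the equal bracket at y = 145 mm, next to the dial
- bar: retaining bar: plain loose square aluminium bar, 16 x 340 x 16 mm, 0.2 kg. Origin at its centre, y along its length. At the start it lies in the two brackets over the battery sticks, its centre 82 mm above the table, 2 mm clear of their caps; it lifts straight up. Any long side may be up, either end first
- dial_grip (a point): point on the dial's axis at the height to grip, 67 mm above the table. The dial is a black knob: disc 48 mm across with a raised grip bar 46 mm long, 14 mm wide, from 42 to 74 mm above the table. A white strip 7 mm wide on one half of the bar's top, running on to a white tongue at that end, is the pointer
- dial (a joint): angle of the dial in rad, 0 to 4.4, growing clockwise seen from above. At 0 the pointer points to the conditioner's front (its -x) and the grip bar lies along its x. White ticks stand every 0.45 rad round it; the bright green mark (12 x 7 mm) is at 1.35 rad. No detents; stays where it is left (friction 0.03 Nm)
- tray: grey open tray, fixed, 250 x 150 mm outside (x, y), 35 mm high, walls and floor 4 mm. Origin under its centre, on the table
- meter: black multimeter lying on the table, 145 x 75 x 36 mm, origin under its centre; a bystander, to be left alone
- driver: red-handled screwdriver lying on the table beyond the conditioner, origin under its middle; a bystander, to be left alone
- stick1: battery stick (blue): tube 24 mm in diameter between two square end caps 28 x 28 x 13 mm (one black, one white), 100 mm long over all, about 0.12 kg. Origin at its centre, x along its length. It lies in the cradle at the start, its centre 58 mm above the table; lying flat its centre is 14 mm above what carries the caps. May be absent (None at the start)
- stick2: battery stick (red): tube 24 mm in diameter between two square end caps 28 x 28 x 13 mm (one black, one white), 100 mm long over all, about 0.12 kg. Origin at its centre, x along its length. It lies in the cradle at the start, its centre 58 mm above the table; lying flat its centre is 14 mm above what carries the caps. May be absent (None at the start)
- stick3: battery stick (blue): tube 24 mm in diameter between two square end caps 28 x 28 x 13 mm (one black, one white), 100 mm long over all, about 0.12 kg. Origin at its centre, x along its length. It lies in the cradle at the start, its centre 58 mm above the table; lying flat its centre is 14 mm above what carries the caps. May be absent (None at the start)
- stick4: battery stick (red): tube 24 mm in diameter between two square end caps 28 x 28 x 13 mm (one black, one white), 100 mm long over all, about 0.12 kg. Origin at its centre, x along its length. It lies in the cradle at the start, its centre 58 mm above the table; lying flat its centre is 14 mm above what carries the caps. May be absent (None at the start)
Mind the look-alikes: they are no part of the job. What is shaped like the stick2 but turquoise or yellow is not meant. What is shaped like the stick1 but yellow is not meant.

How it is judged:
By the outcome, as a careful person would: the job done as asked, in the order asked, and still so for the second after the job is handed in, with the robot touching nothing.
Of stick1, stick2, stick3, stick4 only 2 to 4 are there at a start; the rules pass over those that are not, and their reading is None.
At some moment in a run one of stick1, stick2, stick3, stick4 may be knocked a few centimetres aside while the robot is not near it.
Once in a run the grip may slacken for a moment while it holds something.
It also fails if it takes over 210 s, if anything falls off the work surface, if the arm or the gripper's body presses on something with over 40 N, if the wrist force passes 120 N, or if a joint passes its speed limit or range.

## Robot

A 6-joint arm with a two-finger parallel gripper is mounted at the origin on the work surface. World frame = base frame: x ahead of the robot, y to its left, z up, the work surface at z = 0. Lengths are in mm, angles in rad, forces in N, time in s.
With the tool pointing down it reaches from about 300 to 775 mm from the base axis. Payload 14.6 kg.
Tool frame: the origin (TCP) lies on the centre line of the jaws, within the pads' length; the fingertips stand 19 mm ahead of it and the grasp point (between the pads) is the TCP (bot.tip_reach is the distance from the TCP to the fingertips, in mm); y points along the fingers, x is the direction in which the jaws open and shut, and the axes are right-handed (so a half turn about y gives the same grasp; the last joint's range is limited). The gripper opens to 85 mm and grips with 20 to 120 N. Pads are 22 mm wide; open, the fingers measure 114 mm over their backs; the gripper's body (76 mm by 85 mm) begins 54 mm behind the grasp point. The pads swing forward as they close: fully open they stand 13 mm farther back than shut.
Start: joints at [1.096, 0.3, 1.521, -0, 1.321, -0.067], TCP at [218.121, 504.889, 250.281] pointing down, gripper open.
Joint ranges: [-3.03, 3.03], [-0.79, 2.21], [0.23, 2.52], [-1.04, 4.18], [0, 3.07], [-2.55, 2.55]. Speed limits (rad/s): [2.22, 2.22, 2.57, 3.14, 3.14, 3.14].

## Interface

Orientations are given as a unit quaternion [w, x, y, z].
In Python, from rig import bot gives the robot as it stands. Calls block until the motion is done:
- bot.move_to(position, orientation): joint-space move of the TCP to a pose.
- bot.servo_line(position, attitude=None, speed=150, until_force=None): straight line of the TCP; attitude=None keeps the orientation; speed is the mean speed in mm/s. With until_force (N) it stops when the force on the tool has changed by that much, and returns True; else False.
- bot.move_joints(angles): joint-space move.
- bot.move_gripper(opening, grip_force=None): finger opening in mm; grip_force is the grip in N (None keeps the last); returns when the fingers have stopped.
- bot.dwell(seconds).
- bot.ik(position, orientation): joint angles nearest the present ones, or None.
- bot.read_state(): the state.
- bot.read_camera(name): name is "scene" or "top" or "wrist"; returns a dict with "image" (480x640x3 uint8, blue, green, red), "depth" (480x640 float32, mm along the optical axis (not along the pixel's ray), 0 where there is no reading), "fovy" (degrees; the focal length in pixels is half the picture's height over the tangent of half this angle, whatever the lens; pixels are square), "cx", "cy" (the principal point, pixels), "eye" and "attitude" of the camera in the world; the wrist camera has in their place "mount" (4x4, takes a point from camera to tool coordinates, whose origin is the TCP and whose axes are the tool frame's). Camera axes: x right, y down, z forward; pixel columns grow to the right and rows downward; lengths in mm; the calibration is good to about 2 mm. A picture is of the moment at which its call begins: read the wrist's pose just before it.
A pose or a line that the arm cannot do raises bot.MotionError and nothing moves.
- bot.finish_job(): hands the job in, once; it reports no verdict.
The state is a dict: "clock": time; "joint_positions": joint angles; "qvel": joint speeds; "effort": joint torques, N m; "ee_pos": TCP position; "tool_rot": TCP orientation; "ft_force": force on the tool from outside, world axes, zero at the start; "moment": the same for the moment, N m; "grip_width": finger opening in mm.
Only numpy, scipy, OpenCV 4.12 (cv2) and the standard library are available. Lean on these libraries where they do the work, as an engineer would, in place of code of your own. Each camera call takes 0.05 s, during which the arm holds its last target.

## Working session

There is one attempt and no reset: what is moved stays moved. The work goes in short steps, each a Python script; the robot and the scene stay as the last script left them, time stands still between calls to the robot, and variables do not carry over. Pictures are saved under pics/ and viewed, and the job is handed in when it is done.

```bash
ls; mkdir -p pics; cat > h.py <<'E'
from rig import bot
import numpy as np, cv2
from scipy.spatial.transform import Rotation as R
def rot(q): return R.from_quat([q[1],q[2],q[3],q[0]])
def quat(r):
    x=r.as_quat(); return [x[3],x[0],x[1],x[2]]
def snap(name,fn=None):
    s=bot.read_state(); c=bot.read_camera(name)
    if fn: cv2.imwrite('pics/'+fn,c['image'])
    f=240/np.tan(np.radians(c['fovy'])/2); c['f']=f
    if 'mount' in c:
        T=np.eye(4);T[:3,:3]=rot(s['tool_rot']).as_matrix();T[:3,3]=s['ee_pos']
        c['T']=T@np.array(c['mount'])
    else:
        T=np.eye(4);a=np.array(c['attitude'])
        T[:3,:3]=a if a.shape==(3,3) else rot(a).as_matrix()
        T[:3,3]=c['eye'];c['T']=T
    return c
def ray(c,u,v):
    return c['T'][:3,:3]@np.array([(u-c['cx'])/c['f'],(v-c['cy'])/c['f'],1.]), c['T'][:3,3]
def at_z(c,u,v,z):
    d,e=ray(c,u,v); return e+d*(z-e[2])/d[2]
def at_d(c,u,v):
    d,e=ray(c,u,v); return e+d*c['depth'][int(v),int(u)]
def proj(c,p):
    q=np.linalg.inv(c['T'])@np.r_[p,1]; return q[0]/q[2]*c['f']+c['cx'],q[1]/q[2]*c['f']+c['cy']
E
python3 - <<'E'
from h import *
for n in ['scene','top','wrist']:
    c=snap(n,n+'0.png'); print(n,c['fovy'],c['cx'],c['cy'],c['T'].round(3).tolist())
    np.save(n+'0.npy',c,allow_pickle=True)
print(bot.read_state())
E
```

```text
pics
scene 55.252499322138306 315.5412269958957 244.0581412674225 [[-0.838, 0.448, -0.312, 893.553], [0.546, 0.693, -0.47, 388.89], [0.005, -0.564, -0.826, 913.107], [0.0, 0.0, 0.0, 1.0]]
top 49.46323718074172 322.6027655026726 236.0952164430446 [[-0.011, -0.987, 0.162, 364.235], [-1.0, 0.014, 0.014, -105.16], [-0.016, -0.161, -0.987, 1355.98], [0.0, 0.0, 0.0, 1.0]]
wrist 62.86049254665348 313.6115996578444 249.03368959604092 [[0.397, 0.882, 0.253, 153.203], [0.918, -0.382, -0.111, 531.842], [-0.001, 0.276, -0.961, 372.735], [0.0, 0.0, 0.0, 1.0]]
{'clock': 0.15, 'joint_positions': array([ 1.09639875e+00,  3.00322553e-01,  1.52144652e+00,  8.84113669e-06,
        1.32068034e+00, -6.65748439e-02]), 'qvel': array([ 0.00232788, -0.00234058, -0.00206171, -0.00019162,  0.00076348,
        0.00115481]), 'effort': array([-1.66354486e-03, -5.43663311e+01, -3.61885107e+01, -2.35471944e-04,
        3.16580357e-03,  3.34023889e-05]), 'ee_pos': array([218.05113617, 504.7546663 , 249.8597194 ]), 'tool_rot': array([-0.59074545,  0.59103851,  0.3881246 , -0.38865485]), 'ft_force': array([ 0.33833294, -0.24864128, -0.11070758]), 'moment': array([-0.03233795, -0.06627591, -0.02215469]), 'grip_width': 85.47574157539105}
```

View pics/top0.png

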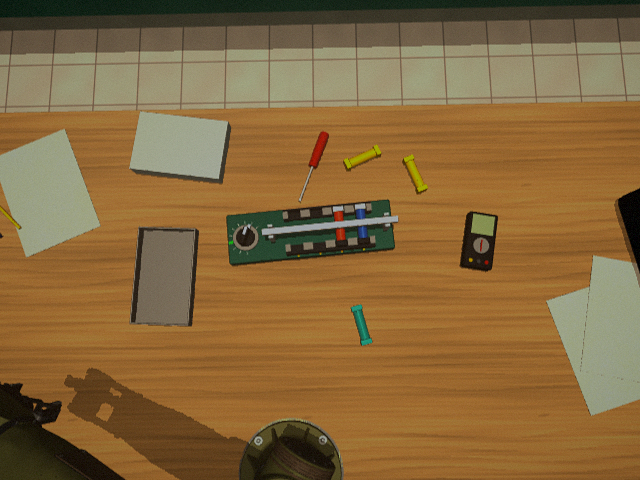

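View pics/scene0.png

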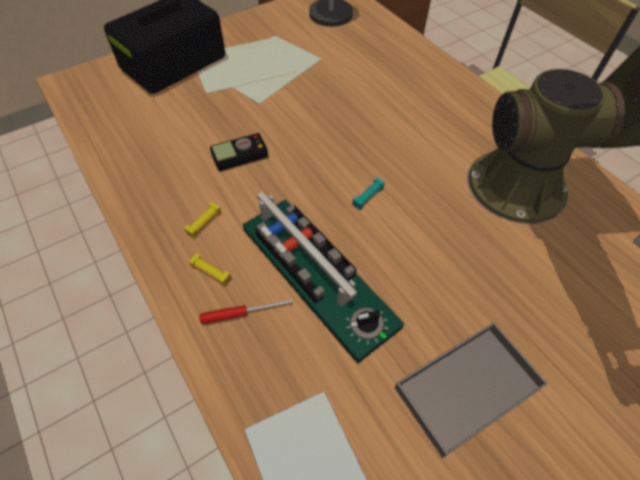

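```bash
python3 - <<'E'
from h import *
c=np.load('top0.npy',allow_pickle=True).item()
im=c['image'][190:275,215:410]; cv2.imwrite('pics/tc.png',cv2.resize(im,None,fx=4,fy=4,interpolation=cv2.INTER_CUBIC))
for n,u,v,z in [('barL',263,232,90),('barR',398,219,90),('dial',245,237,67),('chBL',231,264,30),('chBR',395,249,30),('chTL',227,214,30),('chTR',389,199,30),
 ('trTL',139,229,35),('trTR',198,229,35),('trBL',131,324,35),('trBR',191,325,35),('red',340,223,58),('blue',361,221,58)]:
    print(n,at_z(c,u,v,z).round(1), at_d(c,u,v).round(1))
E
```

```text
barL [583.9  60.2  90. ] [584.1  60.3  88.8]
barR [ 611.8 -273.7   90. ] [ 630.7 -286.5   -6.5]
dial [575.8 108.4  67. ] [574.9 107.5  72.6]
chBL [512.2 149.6  30. ] [512.3 149.7  29.4]
chBR [ 545.4 -271.3   30. ] [ 5.495e+02 -2.750e+02  1.000e-01]
chTL [643.2 162.3  30. ] [650.6 169.4  -4.9]
chTR [ 676.9 -260.1   30. ] [ 684.3 -263.7   -1.1]
trTL [605.9 389.2  35. ] [606.2 389.8  33.3]
trTR [603.7 235.8  35. ] [609.3 243.8   3.9]
trBL [363.3 398.3  35. ] [363.3 398.   35.7]
trBR [359.2 246.7  35. ] [359.  254.2   6.6]
red [ 609.9 -131.    58. ] [ 603.6 -130.3   91.1]
blue [ 614.3 -184.2   58. ] [ 607.1 -181.9   95.2]
```

View pics/tc.png

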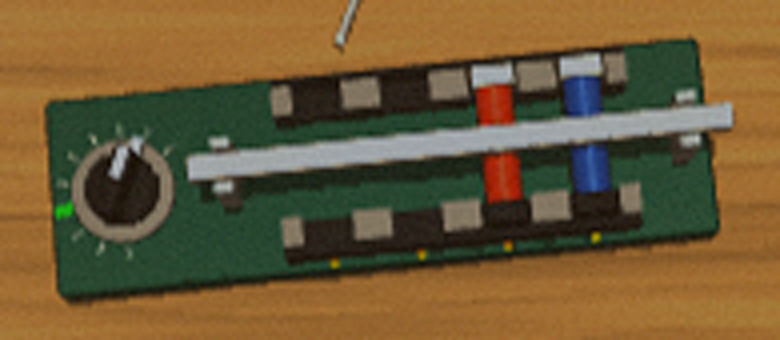

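```bash
cat >> h.py <<'E'
def down(a):
    ca,sa=np.cos(a),np.sin(a)
    return quat(R.from_matrix(np.array([[ca,0,-sa],[sa,0,ca],[0,-1,0]])))
def say(): 
    s=bot.read_state(); print('t',round(s['clock'],1),'p',np.round(s['ee_pos'],1),'g',round(s['grip_width'],1),'F',np.round(s['ft_force'],1),'M',np.round(s['moment'],2),'q',np.round(s['joint_positions'],2)); return s
E
python3 - <<'E'
from h import *
c=np.load('wrist0.npy',allow_pickle=True).item();print(np.array(c['mount']).round(3), c['fovy'])
s=bot.read_state();print(rot(s['tool_rot']).as_matrix().round(2))
print(bot.tip_reach)
for a in np.arange(-180,181,20):
    a=np.radians(a)
    print(np.degrees(a).round(), [None if q is None else np.round(q,2) for q in [bot.ik([576,108,67],down(a)),bot.ik([450,-20,350],down(a))]])
E
```

```text
[[ 1.00000e+00 -1.00000e-03 -0.00000e+00 -9.41000e-01]
 [ 0.00000e+00 -2.76000e-01  9.61000e-01 -1.22952e+02]
 [-1.00000e-03 -9.61000e-01 -2.76000e-01  7.02850e+01]
 [ 0.00000e+00  0.00000e+00  0.00000e+00  1.00000e+00]] 62.86049254665348
[[ 0.4  -0.   -0.92]
 [ 0.92 -0.    0.4 ]
 [-0.   -1.    0.  ]]
19.0
-180.0 [None, None]
-160.0 [None, None]
-140.0 [None, array([-0.13,  0.01,  1.62, -0.  ,  1.51,  2.32])]
-120.0 [array([ 0.12,  0.59,  1.57, -0.  ,  0.98,  2.22]), array([-0.13,  0.01,  1.62, -0.  ,  1.51,  1.97])]
-100.0 [array([ 0.12,  0.59,  1.57, -0.  ,  0.98,  1.87]), array([-0.13,  0.01,  1.62, -0.  ,  1.51,  1.62])]
-80.0 [array([ 0.12,  0.59,  1.57, -0.  ,  0.98,  1.52]), array([-0.13,  0.01,  1.62, -0.  ,  1.51,  1.27])]
-60.0 [array([0.12, 0.59, 1.57, 0.  , 0.98, 1.17]), array([-0.13,  0.01,  1.62,  0.  ,  1.51,  0.92])]
-40.0 [array([ 0.12,  0.59,  1.57, -0.  ,  0.98,  0.82]), array([-0.13,  0.01,  1.62, -0.  ,  1.51,  0.57])]
-20.0 [array([ 0.12,  0.59,  1.57, -0.  ,  0.98,  0.47]), array([-0.13,  0.01,  1.62, -0.  ,  1.51,  0.22])]
0.0 [array([ 0.12,  0.59,  1.57, -0.  ,  0.98,  0.12]), array([-0.13,  0.01,  1.62, -0.  ,  1.51, -0.13])]
20.0 [array([ 0.12,  0.59,  1.57, -0.  ,  0.98, -0.23]), array([-0.13,  0.01,  1.62, -0.  ,  1.51, -0.47])]
40.0 [array([ 0.12,  0.59,  1.57, -0.  ,  0.98, -0.58]), array([-0.13,  0.01,  1.62, -0.  ,  1.51, -0.82])]
60.0 [array([ 0.12,  0.59,  1.57,  0.  ,  0.98, -0.92]), array([-0.13,  0.01,  1.62,  0.  ,  1.51, -1.17])]
80.0 [array([ 0.12,  0.59,  1.57, -0.  ,  0.98, -1.27]), array([-0.13,  0.01,  1.62, -0.  ,  1.51, -1.52])]
100.0 [array([ 0.12,  0.59,  1.57, -0.  ,  0.98, -1.62]), array([-0.13,  0.01,  1.62, -0.  ,  1.51, -1.87])]
120.0 [array([ 0.12,  0.59,  1.57, -0.  ,  0.98, -1.97]), array([-0.13,  0.01,  1.62, -0.  ,  1.51, -2.22])]
140.0 [array([ 0.12,  0.59,  1.57, -0.  ,  0.98, -2.32]), None]
160.0 [None, None]
180.0 [None, None]
```

```bash
python3 - <<'E'
from h import *
bot.move_to([570,-40,330],down(np.pi/2)); say()
c=snap('wrist','w1.png'); np.save('w1.npy',c,allow_pickle=True)
E
```

```text
t 2.5 p [570.  -39.3 329.9] g 85.4 F [ 0.3 -1.1  0.1] M [ 0.01  0.04 -0.04] q [-0.13  0.3   1.33  0.    1.5  -1.7 ]
```

View pics/w1.png

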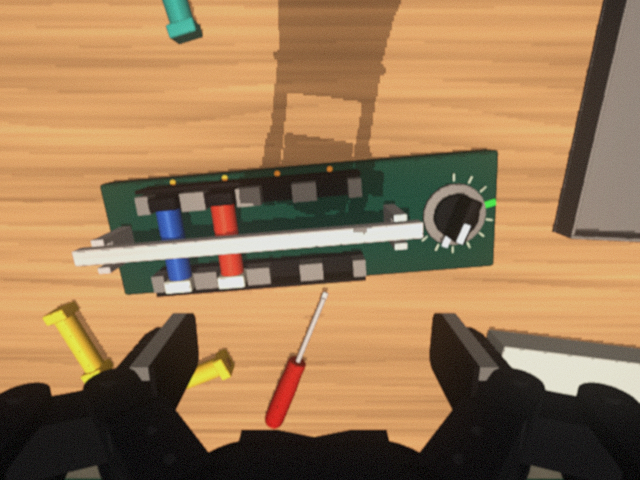

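```bash
python3 - <<'E'
from h import *
c=np.load('w1.npy',allow_pickle=True).item(); im=c['image']
a=cv2.resize(im[160:280,370:510],None,fx=5,fy=5,interpolation=cv2.INTER_CUBIC)
b=cv2.resize(im[150:310,60:380],None,fx=2.4,fy=2.4,interpolation=cv2.INTER_CUBIC)
cv2.imwrite('pics/w1a.png',a);cv2.imwrite('pics/w1b.png',b)
E
```

```text
(no output)
```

View pics/w1a.png

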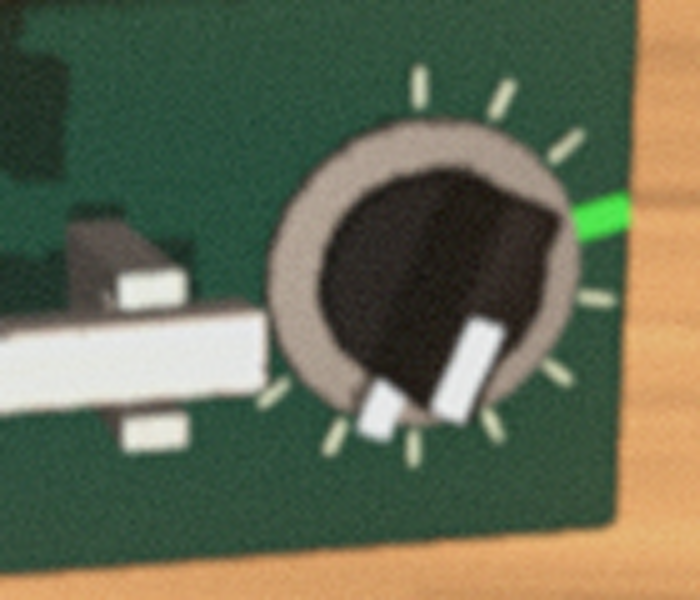

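View pics/w1b.png

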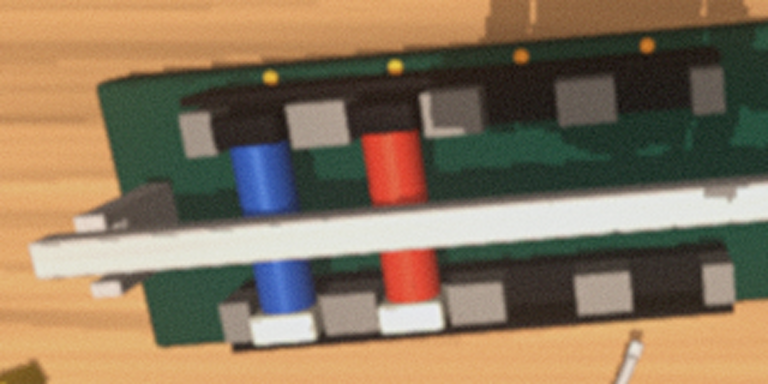

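```bash
python3 - <<'E'
from h import *
c=np.load('w1.npy',allow_pickle=True).item()
A=lambda u,v,z:at_z(c,u,v,z)[:2]
pts={'c+y-x':A(496.5,151,30),'c+y+x':A(493,264.5,30),'c-y-x':A(102.5,184.5,30),'c-y+x':A(126,293.5,30)}
for k,p in pts.items(): print(k,p.round(1))
# fit charger pose
src=np.array([[-65,263],[65,263],[-65,-165],[65,-165]]);dst=np.array(list(pts.values()))
a=src-src.mean(0);b=dst-dst.mean(0);H=a.T@b
th=np.arctan2(H[0,1]-H[1,0],H[0,0]+H[1,1]);Rm=np.array([[np.cos(th),-np.sin(th)],[np.sin(th),np.cos(th)]])
o=dst.mean(0)-Rm@src.mean(0);print('yaw',th,'o',o,'res',(dst-(src@Rm.T+o)).round(1).tolist())
inv=lambda p:(Rm.T@(np.array(p)-o)).round(1)
for n,u,v,z in [('barRtop',370+265/5,160+315/5,90),('barRbot',370+265/5,160+390/5,90),('barL1',60+30/2.4,150+242/2.4,90),('barL2',60+37/2.4,150+278/2.4,90),
 ('brB1',370+152/5,160+290/5,90),('brB2',370+155/5,160+432/5,90),('brA1',60+90/2.4,150+222/2.4,90),('brA2',60+106/2.4,150+288/2.4,90),
 ('strip in',370+487/5,160+322/5,74),('strip out',370+453/5,160+418/5,74),('green',370+602/5,160+217/5,30),('ring',370+425/5,160+272/5,32),
 ('tick0',370+420/5,160+88/5,30),('tick7',370+413/5,160+450/5,30)]:
    p=A(u,v,z); print(n,p.round(1),'ch',inv(p), 'depth z',at_d(c,u,v)[2].round(1))
E
```

```text
c+y-x [514.2 151.1]
c+y+x [639.1 163.1]
c-y-x [ 548.9 -266. ]
c-y+x [ 674.3 -257.4]
yaw 0.083222388025136 o [ 598.18468326 -101.12143086] res [[2.6, -4.5], [-2.0, -3.2], [1.8, 5.0], [-2.4, 2.8]]
barRtop [578.   63.1] ch [ -6.4 165.3] depth z 31.4
barRbot [592.6  64.2] ch [  8.2 165.2] depth z 29.2
barL1 [ 605.3 -272.2] ch [  -7.1 -171.1] depth z 1.2
barL2 [ 620.5 -272. ] ch [   8.  -172.1] depth z 88.5
brB1 [573.2  41.4] ch [-13.  144.1] depth z 88.9
brB2 [600.9  43.7] ch [ 14.8 144.1] depth z 89.9
brA1 [ 597.  -246.9] ch [ -13.3 -145.2] depth z 89.7
brA2 [ 624.8 -244.6] ch [  14.6 -145.2] depth z 91.1
strip in [582.9 111.5] ch [  2.5 213.2] depth z 72.2
strip out [602.5 106.8] ch [ 21.6 206.9] depth z 74.6
green [569.3 151.5] ch [ -7.7 254.2] depth z 31.9
ring [581.1 113.6] ch [  0.8 215.4] depth z 52.5
tick0 [541.7 109.3] ch [-38.8 214.4] depth z 30.7
tick7 [621.9 115.7] ch [ 41.7 214.1] depth z 29.4
```

```bash
cat >> h.py <<'E'
CO=np.array([598.9,-101.6]); CY=0.0832
def ch(x,y,z=None):
    p=CO+np.array([[np.cos(CY),-np.sin(CY)],[np.sin(CY),np.cos(CY)]])@np.array([x,y])
    return p if z is None else [p[0],p[1],z]
E
python3 - <<'E'
from h import *
p=ch(0,215); print(p); a=-1.797
bot.move_gripper(34)
bot.move_to([p[0],p[1],150],down(a)); say()
print(bot.servo_line([p[0],p[1],67],speed=80,until_force=15)); say()
bot.move_gripper(0,40); say()
E
```

```text
[581.03263036 112.65628836]
t 6.1 p [581.1 112.6 150.1] g 34.1 F [-0.1 -0.6 -0. ] M [-0.01 -0.   -0.05] q [ 0.13  0.49  1.5  -0.    1.15  1.93]
False
t 7.3 p [581.3 112.7  67.6] g 34.2 F [-0.3 -0.6 -0.3] M [ 0.    0.01 -0.01] q [ 0.13  0.6   1.55 -0.    0.99  1.93]
t 7.6 p [581.2 112.9  67.6] g 13.1 F [-1.6  2.5  6.1] M [ 0.46  0.39 -0.04] q [0.13 0.6  1.55 0.   0.99 1.93]
```

```bash
python3 - <<'E'
from h import *
q=np.array(bot.read_state()['joint_positions'])
for i in range(1,5):
    qq=q.copy(); qq[5]-=2.103*i/4; bot.move_joints(qq); say()
bot.dwell(0.2); say()
bot.move_gripper(34); s=say()
bot.servo_line([s['ee_pos'][0],s['ee_pos'][1],150]); 
bot.move_to([570,60,300],down(np.pi/2)); c=snap('wrist','w2.png'); np.save('w2.npy',c,allow_pickle=True)
u,v=map(int,proj(c,np.r_[ch(0,215),60])); print(u,v)
cv2.imwrite('pics/w2a.png',cv2.resize(c['image'][v-70:v+70,u-80:u+80],None,fx=4.5,fy=4.5,interpolation=cv2.INTER_CUBIC))
E
```

```text
t 8.2 p [581.2 112.8  67.6] g 13.2 F [-1.8 -0.1  1.5] M [-0.08  0.12  0.03] q [0.13 0.6  1.55 0.   0.99 1.4 ]
t 8.7 p [581.3 112.7  67.6] g 13.1 F [-0.3 -2.7  1.7] M [-0.41 -0.04 -0.02] q [0.13 0.6  1.55 0.   0.99 0.88]
t 9.3 p [581.4 112.7  67.6] g 13.2 F [ 0.9 -5.7 -0.2] M [-0.66 -0.39  0.07] q [ 0.13  0.6   1.55 -0.    0.99  0.35]
t 9.9 p [581.5 112.7  67.7] g 13.1 F [ 3.7 -4.8 -1.2] M [-0.65 -0.6  -0.04] q [ 0.13  0.6   1.55 -0.    0.99 -0.17]
t 10.1 p [581.5 112.7  67.6] g 13.2 F [ 4.8 -4.1 -0.1] M [-0.71 -0.56  0.07] q [ 0.13  0.6   1.55 -0.    0.99 -0.17]
t 10.4 p [581.1 113.1  67.5] g 34.0 F [ 0.8  0.3 -0.1] M [ 0.02  0.02 -0.03] q [ 0.13  0.6   1.55  0.    0.99 -0.18]
370 226
```

View pics/w2a.png

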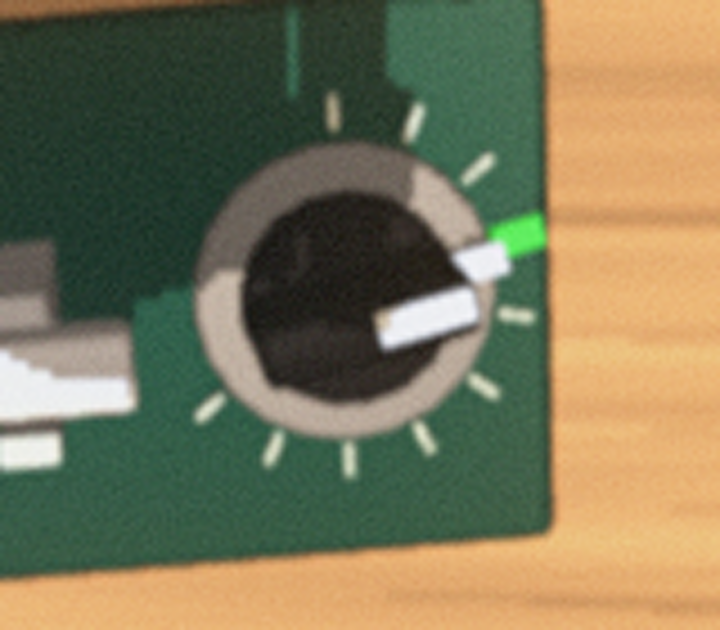

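```bash
python3 - <<'E'
from h import *
c=np.load('w2.npy',allow_pickle=True).item()
f=lambda x,y,z:at_z(c,290+x/4.5,156+y/4.5,z)[:2]
a=f(382,333,74);b=f(476,306,74);g=f(520,235,31);t=f(483,262,45);ring=f(345,289,32)
print(a,b,g,t,ring)
def ang(d): 
    d=np.array([[np.cos(CY),np.sin(CY)],[-np.sin(CY),np.cos(CY)]])@d; return np.arctan2(d[1],-d[0])
print(ang(b-a),ang(b-ch(0,215)),ang(g-ring),ang(g-ch(0,215)), ang(t-ch(0,215)))
E
```

```text
[580.96855339 114.90301145] [575.43879312 133.58684984] [568.63968342 151.69530753] [572.04699565 140.74861452] [580.63900947 112.87330755]
1.3662455622397767 1.3928429563047098 1.3542249877202757 1.3466079866921254 1.3444196317405734
```

```bash
python3 - <<'E'
from h import *
p=ch(0.5,-3)
bot.move_gripper(50)
bot.move_to([p[0],p[1],150],down(CY))
print(bot.servo_line([p[0],p[1],94.5],speed=80,until_force=15)); say()
bot.move_gripper(10,60); say()
bot.servo_line([p[0],p[1],140],speed=80); say()
c=snap('wrist','w3.png')
E
```

```text
False
t 14.6 p [ 599.9 -104.6   94.9] g 49.8 F [-0.2  1.2 -0.3] M [0.03 0.02 0.06] q [-0.23  0.59  1.49  0.    1.06 -0.32]
t 15.1 p [ 599.9 -104.6   95.2] g 14.2 F [-2.1  0.5  6.3] M [0.07 0.23 0.  ] q [-0.23  0.59  1.49 -0.    1.06 -0.32]
t 15.8 p [ 599.5 -104.5  139.7] g 14.3 F [ 0.9  1.  -2.9] M [ 0.02 -0.03 -0.05] q [-0.23  0.53  1.46 -0.    1.15 -0.32]
```

View pics/w3.png

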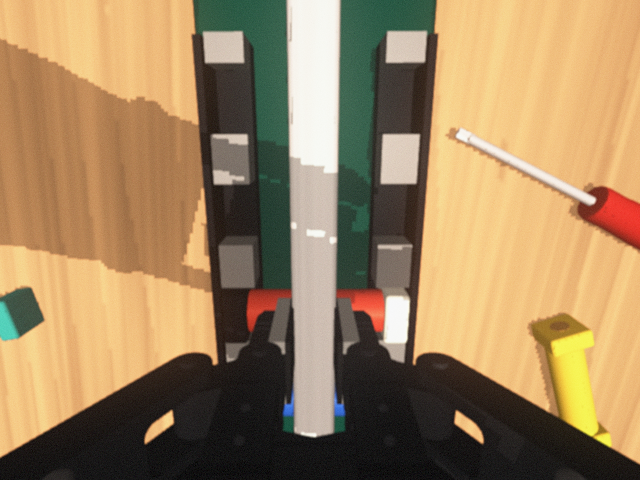

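```bash
python3 - <<'E'
from h import *
c=np.load('top0.npy',allow_pickle=True).item()
print('turq',at_z(c,356,308,14),at_z(c,366,343,14))
bot.servo_line([445,25,150],attitude=down(0),speed=150); say()
bot.servo_line([445,25,35],speed=100); say()
print(bot.servo_line([445,25,18],speed=25,until_force=8)); say()
E
```

```text
turq [ 397.12564407 -168.93860611   14.        ] [ 309.37809972 -192.2485965    14.        ]
t 17.3 p [445.4  24.7 149.9] g 14.3 F [ 0.3 -0.5 -1. ] M [-0.03 -0.01 -0.  ] q [-0.03  0.19  1.91 -0.    1.04 -0.03]
t 18.6 p [445.3  25.   35.5] g 14.2 F [-0.7 -0.2 -2.1] M [0.04 0.01 0.01] q [-0.03  0.4   1.98 -0.    0.76 -0.03]
True
t 19.2 p [445.   25.   21.2] g 14.6 F [-2.3 -0.3  9. ] M [-0.02  0.43  0.02] q [-0.03  0.43  1.98 -0.    0.73 -0.03]
```

```bash
python3 - <<'E'
from h import *
bot.move_gripper(50); say()
bot.servo_line([445,25,150],speed=150)
bot.move_to([570,-120,330],down(np.pi/2)); say()
c=snap('wrist','w4.png'); np.save('w4.npy',c,allow_pickle=True)
c=snap('top','t4.png')
E
```

```text
t 19.6 p [444.5  25.   20.8] g 50.1 F [ 0.3  0.7 -0.7] M [ 0.03  0.02 -0.01] q [-0.03  0.43  1.98 -0.    0.73 -0.03]
t 22.2 p [ 569.9 -119.8  329.3] g 49.9 F [-0.3 -0.5 -1. ] M [ 0.02 -0.03  0.03] q [-0.27  0.33  1.3   0.    1.51 -1.84]
```

View pics/w4.png

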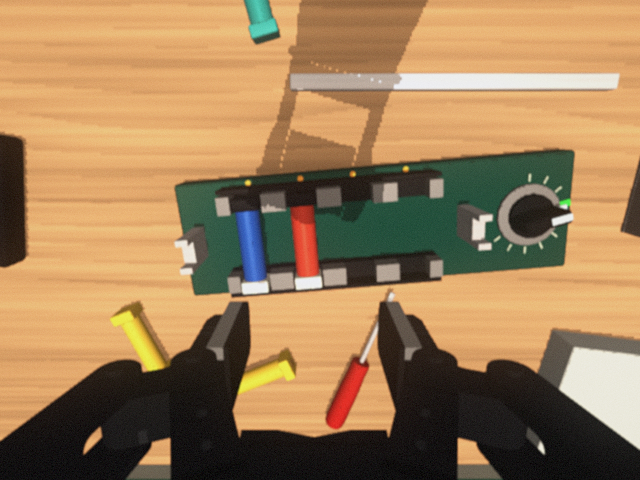

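View pics/t4.png

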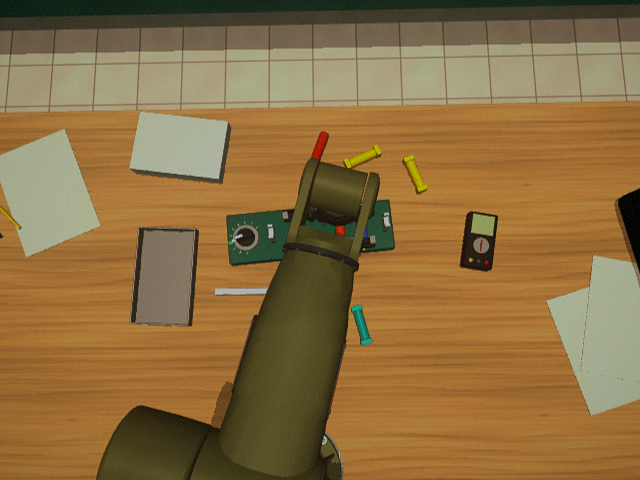

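```bash
python3 - <<'E'
from h import *
c=np.load('w4.npy',allow_pickle=True).item()
cv2.imwrite('pics/w4a.png',cv2.resize(c['image'][150:310,170:360],None,fx=4,fy=3.7,interpolation=cv2.INTER_CUBIC))
for y in(-84,-28):
    print(ch(0,y), proj(c,ch(0,y,70)), proj(c,ch(50,y,72)),proj(c,ch(-50,y,72)))
for n,u,v in [('tr',566,0)]: pass
E
```

```text
[ 605.88073977 -185.30943359] (np.float64(249.57563096390464), np.float64(246.42935639523023)) (np.float64(255.49124760655266), np.float64(293.06164315788646)) (np.float64(242.5904469692813), np.float64(197.55210102668994))
[ 601.22691326 -129.50314453] (np.float64(304.75825080163423), np.float64(241.88873786200912)) (np.float64(309.096992113863), np.float64(288.7993147925895)) (np.float64(300.0185423809367), np.float64(192.65958022992027))
```

View pics/w4a.png

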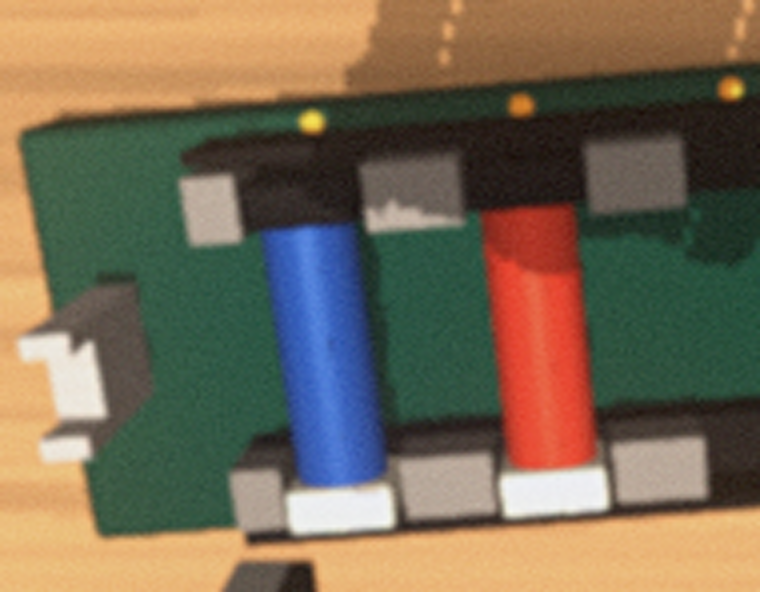

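```bash
cat >> h.py <<'E'
TO=np.array([483.,317.5]); TY=-0.035
def pick(x,y,z,yaw,force=60,op=37):
    bot.move_gripper(op)
    bot.move_to([x,y,z+85],down(yaw))
    print('hit',bot.servo_line([x,y,z],speed=100,until_force=12)); say()
    bot.move_gripper(15,force); say()
    bot.servo_line([x,y,z+85],speed=120); return say()
E
python3 - <<'E'
from h import *
p=ch(1,-84); s=pick(p[0],p[1],65,CY+np.pi/2)
if s['grip_width']>20:
    t=TO+np.array([-45,-20])
    bot.move_to([t[0],t[1],140],down(np.pi/2+TY)); s=say()
    snap('wrist','w5.png')
E
```

```text
hit False
t 24.4 p [ 607.3 -185.3   65.8] g 37.0 F [-0.7  0.7  0.4] M [-0.04 -0.01  0.03] q [-0.35  0.68  1.42 -0.    1.05 -2.01]
t 24.7 p [ 607.3 -185.4   66.1] g 22.0 F [-0.4 -0.3  5.7] M [ 0.01  0.13 -0.02] q [-0.35  0.68  1.42 -0.    1.05 -2.01]
t 25.5 p [ 606.5 -185.1  149. ] g 22.0 F [ 0.2  0.1 -1.4] M [0.01 0.02 0.04] q [-0.35  0.58  1.37 -0.    1.2  -2.01]
t 27.4 p [438.5 297.  140. ] g 22.0 F [-0.1 -0.2 -0.8] M [-0.04  0.03  0.04] q [ 0.53  0.37  1.7  -0.    1.07 -1.01]
```

View pics/w5.png

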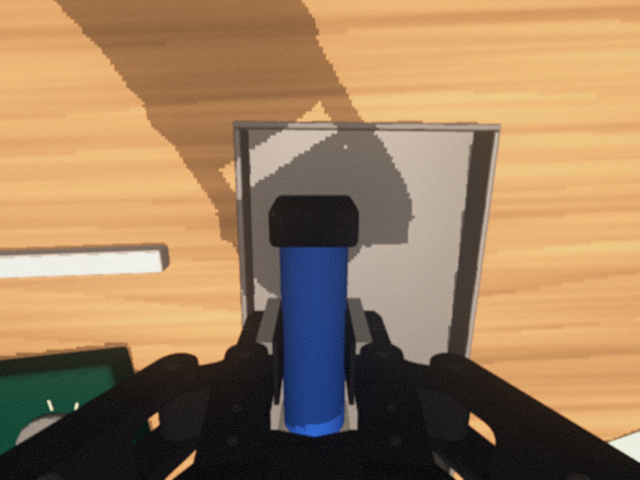

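```bash
cat >> h.py <<'E'
def place(x,y,zend=23,op=37):
    bot.servo_line([x,y,45],speed=120)
    print('touch',bot.servo_line([x,y,zend],speed=30,until_force=6)); say()
    bot.move_gripper(op); bot.servo_line([x,y,140],speed=150); say()
E
python3 - <<'E'
from h import *
t=TO+np.array([-45,-20]); place(t[0],t[1])
bot.move_to([530,0,330],down(np.pi/2)); c=snap('wrist','w6.png'); np.save('w6.npy',c,allow_pickle=True);say()
E
```

```text
touch True
t 29.0 p [437.9 297.4  26. ] g 21.8 F [-1.3 -1.4  9.1] M [-0.22  0.34  0.04] q [ 0.53  0.55  1.75 -0.    0.84 -1.01]
t 30.2 p [437.6 297.3 139.1] g 36.9 F [-0.  -0.2 -0.8] M [ 0.    0.02 -0.01] q [ 0.53  0.38  1.7  -0.    1.07 -1.01]
t 31.6 p [529.9   0.9 329.2] g 37.1 F [-0.4  0.6 -0. ] M [ 0.07  0.03 -0.03] q [-0.07  0.21  1.46  0.    1.48 -1.64]
```

View pics/w6.png

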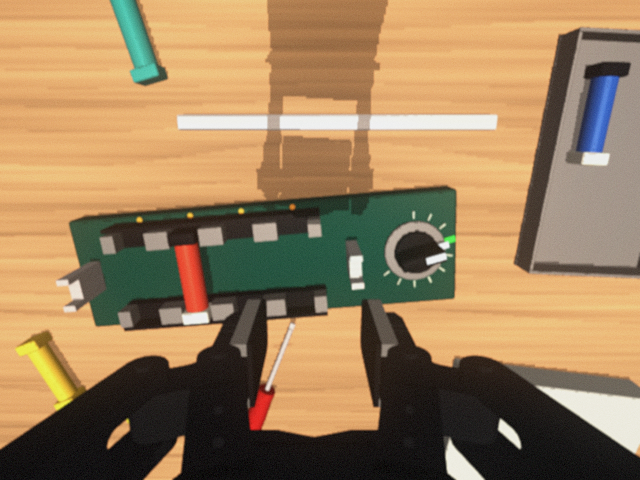

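Blue lies in the tray (~595,115); red is still in its slot (192,275). Now the red one.

```bash
python3 - <<'E'
from h import *
p=ch(1,-28); s=pick(p[0],p[1],65,CY+np.pi/2)
if s['grip_width']>20:
    t=TO+np.array([45,20])
    bot.move_to([t[0],t[1],140],down(np.pi/2+TY)); s=say()
    if s['grip_width']>20 :
        place(t[0],t[1]); 
bot.move_to([530,80,350],down(np.pi/2)); c=snap('wrist','w7.png'); np.save('w7.npy',c,allow_pickle=True);say()
E
```

```text
hit False
t 33.8 p [ 602.6 -129.5   65.7] g 36.8 F [-0.3  0.3  0.1] M [-0.01 -0.03 -0.03] q [-0.27  0.64  1.48  0.    1.02 -1.93]
t 34.0 p [ 602.7 -129.6   66.1] g 21.8 F [-0.   1.1  6.3] M [ 0.02  0.16 -0.03] q [-0.27  0.64  1.48  0.    1.02 -1.93]
t 34.9 p [ 601.8 -129.3  149.1] g 22.0 F [-0.6 -0.1 -0.9] M [-0.02  0.05  0.05] q [-0.27  0.54  1.43 -0.    1.18 -1.93]
t 36.6 p [528.5 336.6 140. ] g 21.8 F [ 1.1 -0.8 -1.7] M [ 0.01 -0.01  0.01] q [ 0.51  0.57  1.4  -0.    1.17 -1.03]
touch True
t 38.2 p [527.8 337.4  26. ] g 22.0 F [-0.7 -0.6  5.2] M [-0.08  0.12 -0.04] q [ 0.51  0.72  1.45  0.    0.97 -1.03]
t 39.4 p [527.6 337.3 138.9] g 37.2 F [ 0.2  0.4 -1. ] M [0.01 0.02 0.01] q [ 0.51  0.57  1.4   0.    1.17 -1.03]
t 40.7 p [530.   80.8 348.8] g 37.1 F [-0.4  1.   0.3] M [ 0.01 -0.   -0.02] q [ 0.08  0.21  1.4   0.    1.53 -1.49]
```

View pics/w7.png

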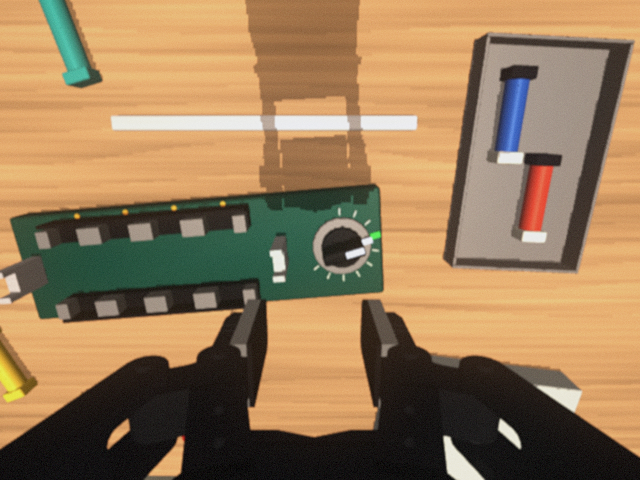

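```bash
python3 - <<'E'
from h import *
c=np.load('w7.npy',allow_pickle=True).item()
cv2.imwrite('pics/w7a.png',np.vstack([cv2.resize(c['image'][95:150,u:u+80],None,fx=6,fy=6,interpolation=cv2.INTER_CUBIC) for u in (90,360)]))
for u,v in [(111,123),(417,123)]: print(at_z(c,u,v,16))
E
```

```text
[ 444.61410057 -144.21791809   16.        ]
[444.70174839 194.21117804  16.        ]
```

View pics/w7a.png

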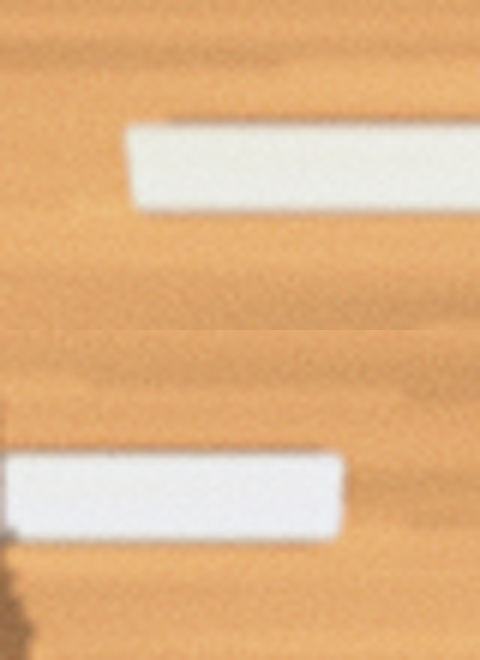

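```bash
python3 - <<'E'
from h import *
bot.move_gripper(50)
bot.move_to([444.7,25,110],down(0))
print(bot.servo_line([444.7,25,20.5],speed=80,until_force=10)); say()
bot.move_gripper(10,80); say()
bot.servo_line([444.7,25,160],speed=100); say()
p=ch(0,0)
bot.servo_line([p[0],p[1],160],attitude=down(CY),speed=130); say()
bot.servo_line([p[0],p[1],120],speed=80); bot.dwell(.2);s=say(); print(p,rot(s['tool_rot']).as_matrix().round(3))
c=snap('wrist','w8.png'); np.save('w8.npy',c,allow_pickle=True)
c=snap('scene','s8.png'); np.save('s8.npy',c,allow_pickle=True)
E
```

```text
False
t 43.5 p [445.   25.   20.9] g 50.1 F [ 0.4  0.3 -0.8] M [ 0.02 -0.01 -0.  ] q [-0.03  0.43  1.98  0.    0.73 -0.03]
t 44.0 p [444.9  25.   21. ] g 13.8 F [-3.2  0.2  8.6] M [0.   0.46 0.01] q [-0.03  0.43  1.98 -0.    0.73 -0.03]
t 45.5 p [444.5  25.  159.5] g 13.8 F [ 0.2  0.1 -2. ] M [-0.02  0.    0.01] q [-0.03  0.17  1.91  0.    1.06 -0.03]
t 47.2 p [ 598.7 -101.3  160.1] g 13.9 F [-0.   0.2 -1.7] M [-0.01 -0.02  0.07] q [-0.23  0.51  1.45  0.    1.19 -0.31]
t 48.0 p [ 599.1 -101.6  120.5] g 13.5 F [ 0.5  0.6 -2. ] M [-0.02 -0.03  0.01] q [-0.23  0.56  1.48 -0.    1.11 -0.31]
[ 598.9 -101.6] [[ 0.997  0.001 -0.083]
 [ 0.083 -0.     0.997]
 [ 0.001 -1.    -0.   ]]
```

View pics/w8.png

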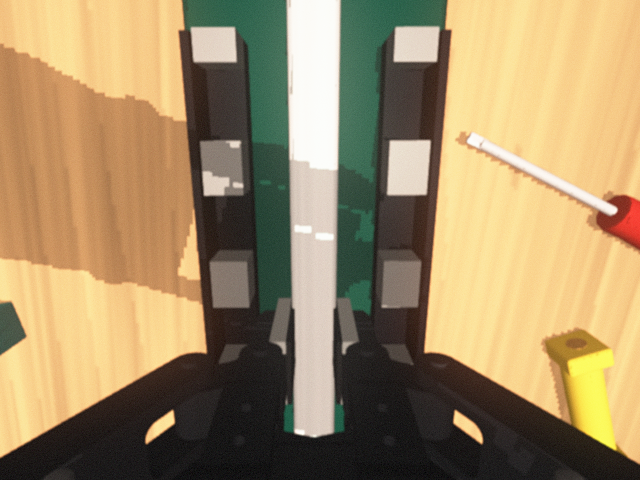

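View pics/s8.png

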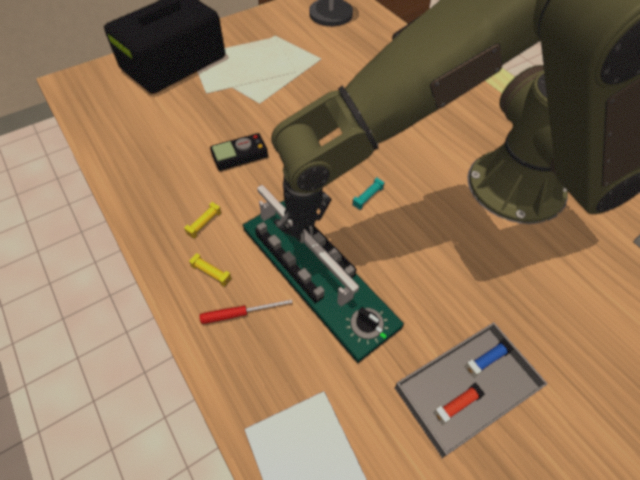

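```bash
python3 - <<'E'
from h import *
p=ch(0,0)
print(bot.servo_line([p[0],p[1],92],speed=25,until_force=8)); say()
c=snap('scene','s9.png')
cv2.imwrite('pics/s9a.png',cv2.resize(c['image'][170:370,230:420],None,fx=4,fy=3,interpolation=cv2.INTER_CUBIC))
E
```

```text
True
t 49.0 p [ 598.8 -101.6   95.1] g 13.9 F [-1.9  0.2  6.5] M [0.03 0.33 0.05] q [-0.23  0.59  1.49 -0.    1.06 -0.31]
```

View pics/s9a.png

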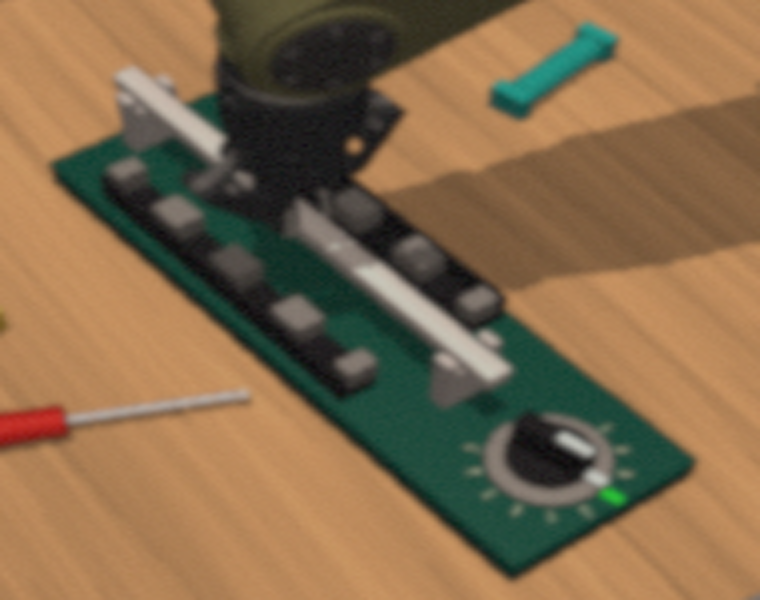

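Contact came at TCP z 95.1, as expected for a seated bar, and it lies in both brackets. Release and check.

```bash
python3 - <<'E'
from h import *
bot.move_gripper(45); p=ch(0,0)
bot.servo_line([p[0],p[1],180],speed=100)
bot.move_to([555,0,350],down(np.pi/2)); say()
c=snap('wrist','w10.png'); np.save('w10.npy',c,allow_pickle=True)
for y in(170,-170): print(proj(c,ch(0,y,90)))
E
```

```text
t 51.7 p [ 5.550e+02 -2.000e-01  3.491e+02] g 45.1 F [-0.4  0.6 -0.1] M [ 0.04 -0.02  0.03] q [-0.07  0.26  1.35 -0.    1.54 -1.64]
(np.float64(382.17314162720743), np.float64(240.25186324359785))
(np.float64(50.67309961795263), np.float64(267.79751301946504))
```

View pics/w10.png

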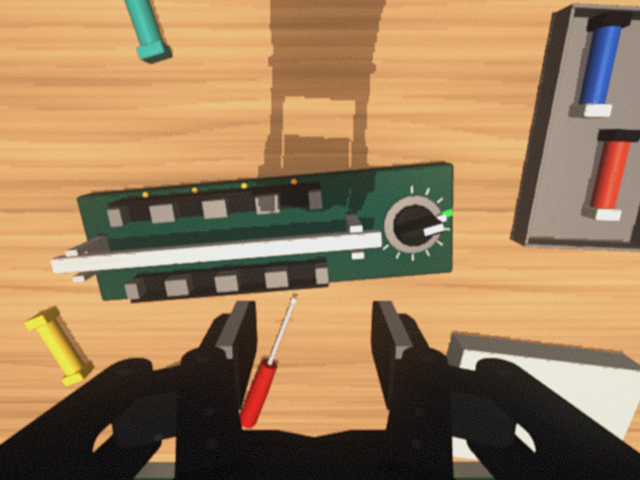

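```bash
python3 - <<'E'
from h import *
c=np.load('w10.npy',allow_pickle=True).item()
for u in (62,100,220,330,374):
    v=240.25+(382-u)*27.5/331.5; print(u,at_d(c,u,v).round(1))
cv2.imwrite('pics/w10a.png',cv2.resize(c['image'][175:285,320:470],None,fx=5,fy=5,interpolation=cv2.INTER_CUBIC))
E
```

```text
62 [ 612.1 -259.4   89.7]
100 [ 608.7 -219.8   89.9]
220 [598.4 -96.3  89.9]
330 [589.3  15.4  89.4]
374 [586.   60.   87.8]
```

View pics/w10a.png

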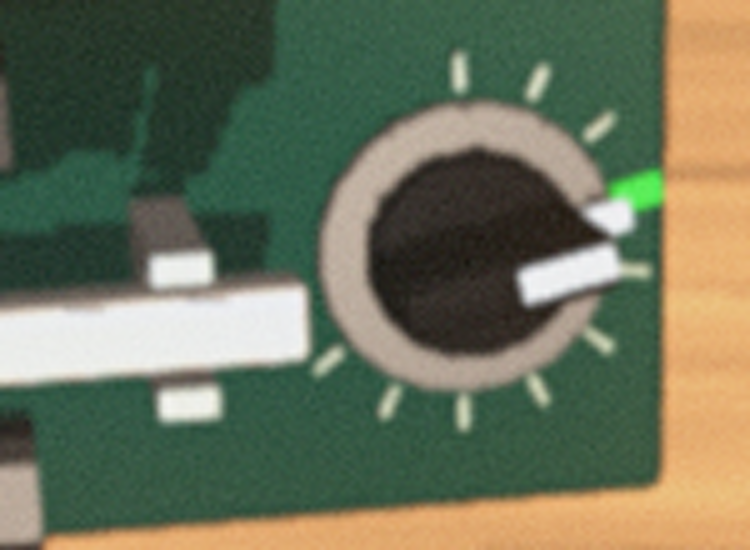

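```bash
python3 - <<'E'
from h import *
bot.finish_job()
c=snap('scene','s11.png')
E
```

```text
the job is handed in; nothing more can be done
the job is handed in; nothing more can be done
```

The job is done and handed in at about 52 s of robot time.

1. **Dial:** I turned it back from about 3.45 rad to the green mark. Measured right after turning, it read 1.34–1.39 rad against the mark's 1.35. The last close-up still shows the pointer at the mark.
2. **Bar out:** I lifted it from the brackets, laid it flat on the table in front of the conditioner and let go.
3. **Sticks:** only two were there, one blue and one red. Both lie flat in the grey tray.
4. **Bar back:** it lies in both brackets again. Its top measured about 90 mm high along its length (87.8 mm at one reading close to the dial end), which means it is seated. Its ends are within about 3 mm of the centred position.

The multimeter, the screwdriver and the look-alike sticks were not touched. I noticed no grip slip and no stick knocked aside. No check failed. The one thing I couldn't do was take a final overview picture after handing in, because the interface refused it.

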